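Load a mailing tube against the end stop of the labelling jig

ROBOT

A 7-joint arm with a two-finger parallel gripper is mounted at the origin on the work surface. World frame = base frame: x ahead of the robot, y to its left, z up, the work surface at z = 0. Lengths are in m, angles in rad, forces in N, time in s.
With the tool pointing down it reaches from about 0.4 to 0.925 m from the base axis. Payload 4.1 kg.
Tool frame: the origin (TCP) lies midway between the tips of the shut fingers; the grasp point (between the pads) lies 19 mm behind it (env.grip_point_offset is the distance from the TCP to the grasp point, in m); z points along the fingers, y is the line along which they close (so a half turn about z gives the same grasp; the last joint's range is limited). The gripper opens to 85 mm and grips with 20 to 120 N. Pads are 22 mm wide; open, the fingers measure 114 mm over their backs; the gripper's body (76 mm by 85 mm) begins 54 mm behind the grasp point. The pads swing forward as they close: fully open they stand 13 mm farther back than shut.
Start: joints at [1.111, 0.398, 0.045, 1.537, -0.019, 1.207, -0.051], TCP at [0.23, -0.608, 0.231] pointing down, gripper open.
Joint ranges: [-2.82, 2.82], [-0.49, 2.23], [-1.37, 1.46], [0, 2.46], [-1.36, 4.5], [0.23, 2], [-2.94, 2.94]. Speed limits (rad/s): [2.57, 2.57, 3.14, 3.14, 3.14, 3.14, 3.14].

INTERFACE

Orientations are given as a unit quaternion [w, x, y, z].
In Python, from station import env, grab_frame, close_job gives the robot as it stands.
- The arm moves only by the shell command python3 -m handwheel 'ROWS' [OPENING] [FORCE]. ROWS is text: rows parted by semicolons, each of 4 numbers parted by spaces: the shift along the tool's x, y, z as a fraction of full scale, then the turn about the tool's z as a fraction of full scale. A call has 1 to 8 rows; each row shifts and turns the commanded pose from where the row before left it, along the tool's axes as they then stand; what a row does not reach is not made up. Full scale, the value 1, is 0.25 m for a shift and 60 degrees for a turn. A row lasts 1/8 s, in which the tool goes at most 62.5 mm and 10.7 degrees, less where a joint would pass 70% of its speed; a pose out of reach is approached as far as the arm can. A call with a number of a shift or a turn outside -1 to 1 is refused whole. A call with a gripper value outside its range is refused whole. OPENING is the opening, from -1 (shut) to 1 (fully open), so that 0 is half open, set as the call begins (- or left out, the last holds). The fingers move at their own pace and stop on an object; FORCE is the grip in N (left out, the last holds). Time passes only in rows, so rows that do not move let the fingers close. It gives the time, the measured TCP pose, the force, the opening and the grip force at its end, in the units of the state.
- env.get_obs(): the state, without advancing time (a new reading comes with each control period).
- grab_frame(name): name is "scene" or "top" or "wrist"; returns a dict with "frame" (384x512x3 uint8, red, green, blue), "K" (3x3 intrinsics, pixels), "R" (3x3) and "t" (3): a world point X has camera coordinates R X + t. Camera axes: x right, y down, z forward; pixel columns grow to the right and rows downward; lengths in m; the calibration is good to about 2 mm. A picture is of the moment at which its call begins. There is no depth.
- close_job(): hands the job in; it is judged then, once.
The state is a dict: "time_s": time; "joint_pos": joint angles; "qd": joint speeds; "tau": joint torques, N m; "eef_pos": TCP position; "ee_rot": TCP orientation; "wrist_force": force on the tool from outside, world axes, zero at the start; "moment": the same for the moment, N m; "grip_width": opening from 0.0 (shut) to 1.0 (fully open); "gripper_force": force on a finger pad.
Only numpy, scipy, OpenCV 4.12 (cv2) and the standard library are available. Lean on these libraries where they do the work, as an engineer would, in place of code of your own. Each camera call takes 0.05 s, during which the arm holds its last target. There are 200 camera calls.

TASK

Take the shorter mailing tube from the rack and lay it down in the V-groove of the labelling jig, leaving a gap of at least 2 cm between its end and the end stop. Then slide it gently along the groove until its end touches the stop, hold it lightly pressed there for about half a second, and leave it lying in the groove against the stop, with the gripper clear. The stop is set to size and only clamped by friction, so do not press hard on it or shift it, and leave the longer tube lying in the rack.

Things in the scene. Friction and masses are not known exactly. Their poses are not given: they have to be found in the camera images.
- short_tube: The shorter of two plain brown cardboard mailing tubes with flat white end caps: a rigid cylinder 160 mm long, 40 mm in diameter, 0.1 to 0.25 kg. Origin at the middle of its axis, 80 mm from each end face; x runs along the tube, both ends are alike. It starts lying in either place of the rack, its axis 50 mm above the table.
- long_tube: The longer and thicker tube of the same kind, 220 mm long and 50 mm in diameter, in the rack's other place, parallel to the short one, 96 mm from it axis to axis. Origin at the middle of its axis, x along the tube. Not to be moved.
- rack: Low fixed rack: plywood base 170 x 170 x 10 mm with wooden notched rests for two tubes. Origin at the centre of its underside; the tubes lie along its x, at y = +48 and -48 mm. The rests are 12 mm wide, at x = +50 and -50 mm, up to 42 mm above the table; between them the tubes are free.
- jig: Labelling jig, fixed: plywood board 340 x 130 x 12 mm, origin under its centre, x along the groove towards the end stop. Raised aluminium V-groove, x = -160 to +160 mm, edges 52 mm above the table, rail 41 mm wide. End stop: rigid steel plate across the groove, 47 to 81 mm high; its face is set anywhere from x = +95 to +135 mm and no reading tells where. Its clamp slips at about 20 N.
- groove (a point): Point above the middle of the groove's length (jig x = 0), on the line where the short tube's axis lies when it rests in the groove: 63 mm above the table, 11 mm above the groove's edges (90 degree V, 34 mm wide between the edges). Axes as the jig's. Sliding the tube along takes 1 to 3 N. The stop plate is 46 mm wide, between two dark cheeks, at the +x end.
Not all that is in view belongs to the job. What is shaped like the short_tube but blue or green is not meant.

How it is judged:
On the way, in this order (a step that is already met when the one before it is completed fails the run):
1. the short tube lies in the V-groove (axis within 4 mm and 0.06 rad of its line), its end at least 15 mm short of the stop plate (tube middle over 101 mm from the plate's middle) (y of short_tube in the frame of groove between -0.004 and 0.004 m and z of short_tube in the frame of groove between -0.004 and 0.003 m and angle between the x axis of short_tube and the x axis of jig, either way round below 0.06 rad and distance between short_tube and stop_c0 above 0.101 m), for 0.1 s.
2. the tube, lying in the groove, is pressed against the end stop with more than 1 N for 0.2 s (y of short_tube in the frame of groove between -0.004 and 0.004 m and z of short_tube in the frame of groove between -0.004 and 0.003 m and angle between the x axis of short_tube and the x axis of jig, either way round below 0.06 rad and contact force between short_tube and stop_c0 above 1 N), for 0.2 s.
At the end, for the whole second after the job is handed in: the short tube lies at rest in the V-groove (axis within 3 mm and 0.04 rad of the groove's line) with its end face within 2 mm of the stop (tube middle within 88 mm of the middle of the 12 mm thick stop plate) (y of short_tube in the frame of groove between -0.003 and 0.003 m and z of short_tube in the frame of groove between -0.004 and 0.003 m and angle between the x axis of short_tube and the x axis of jig, either way round below 0.04 rad and distance between short_tube and stop_c0 below 0.088 m and linear speed of short_tube below 0.01 m/s); the robot touches nothing.
It fails at once if the tube is pressed on the stop with more than 15 N (contact force between short_tube and stop_c0 above 15 N).
It fails at once if the end stop is shifted by more than 2 mm (distance of stop_c0 from where it was at the start of the episode above 0.002 m).
It fails at once if the long tube is moved by more than 15 mm (distance of long_tube from where it was at the start of the episode above 0.015 m).
It also fails if it takes over 67 s, if anything falls off the work surface, if the arm or the gripper's body presses on something with over 40 N, if the wrist force passes 120 N, or if a joint passes its speed limit or range.

## Working session

There is one attempt and no reset: what is moved stays moved. The work goes in short steps, Python scripts to look and compute and a shell command to move; the robot and the scene stay as the last step left them, time stands still between calls to the robot, and variables do not carry over. Pictures are saved under pics/ and viewed, at most 10 in all, crops included, and the job is handed in when it is done.

```bash
ls; mkdir -p pics; cat > h.py <<'E'
import numpy as np, cv2
from station import env, grab_frame, close_job
def px2w(f,u,v,z):
    d=f["R"].T@np.linalg.solve(f["K"],[u,v,1.]); c=-f["R"].T@f["t"]
    return c+d*(z-c[2])/d[2]
E
python3 - <<'E'
from h import *
import pickle
for n in ("scene","top"):
    f=grab_frame(n); pickle.dump(f,open(n+".pkl","wb"))
    cv2.imwrite(f"pics/{n}0.png",cv2.resize(f["frame"][:,:,::-1],(800,600),interpolation=cv2.INTER_CUBIC))
    print(n,f["K"][0,0],-f["R"].T@f["t"])
o=env.get_obs();print(o)
E
```

```text
pics
scene 353.68808571270813 [0.86480114 0.08861795 0.85225842]
top 465.80904786553344 [ 0.40167704 -0.09414469  1.16635245]
{'time_s': 0.1, 'joint_pos': array([ 1.11100993,  0.39911034,  0.04503232,  1.53774513, -0.01867286,
        1.20691149, -0.05071746]), 'qd': array([-1.52904676e-03, -1.83627067e-03, -1.05126933e-03, -1.11159710e-03,
       -8.03604577e-06,  1.26604086e-04,  3.45221187e-04]), 'tau': array([ 3.26408946e-03, -4.76262903e+01,  1.36978772e+00, -2.54950243e+01,
        1.18300828e-02,  5.00215130e-03, -3.51990906e-06]), 'eef_pos': array([ 0.22927365, -0.60761443,  0.2303762 ]), 'ee_rot': array([-8.46594300e-04,  9.83763146e-01,  1.79469508e-01, -2.28084900e-04]), 'wrist_force': array([ 0.50015359, -0.03902792,  0.56042465]), 'moment': array([ 0.00175915,  0.03053408, -0.02083165]), 'gripper_force': 0.0, 'grip_width': 1.0022460274272453}
```

View pics/top0.png

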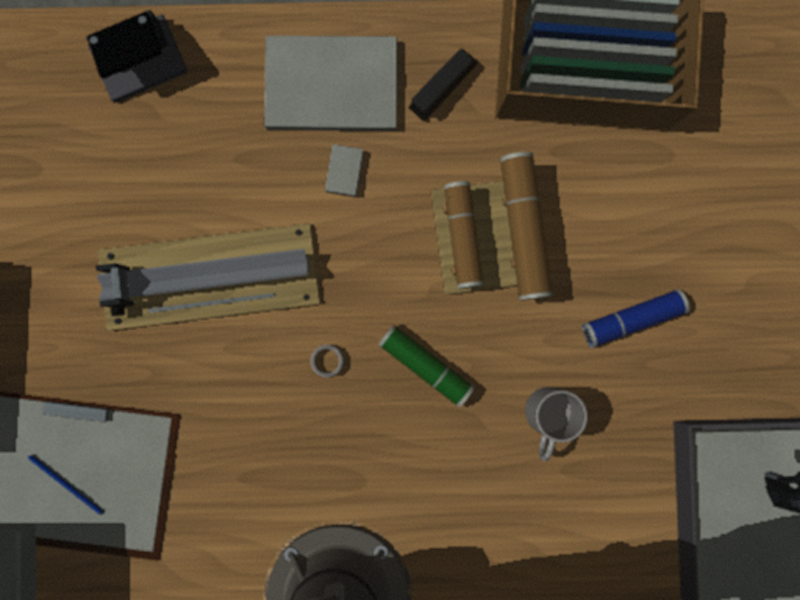

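View pics/scene0.png

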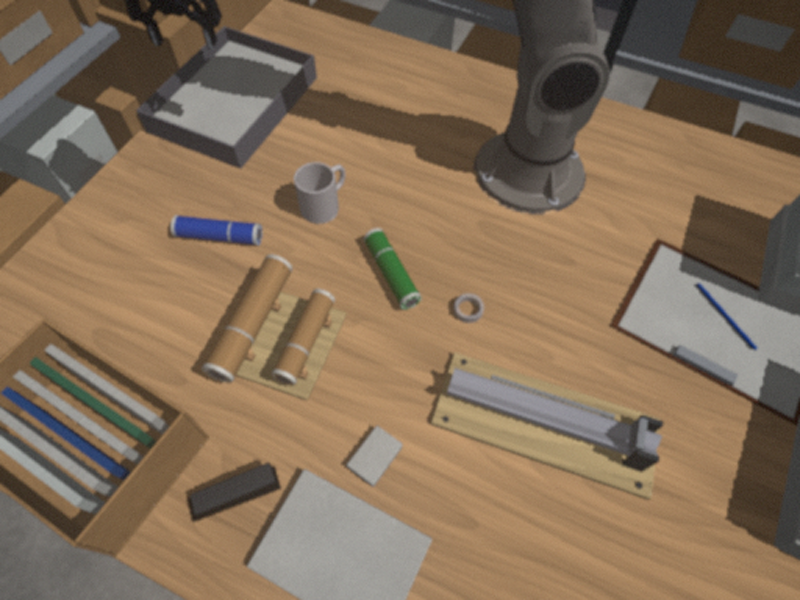

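Top view (800x600 px): the short tube runs from (457,184) to (469,287), left of the long one (517,155)-(535,297). The jig's board corners are about (99,250), (312,226), (318,303) and (108,329). Its stop is at about (118,288), so jig +x points left in the image. The groove's free end is at (307,264).

```bash
python3 - <<'E'
from h import *
import pickle
f=pickle.load(open("top.pkl","rb"))
P=lambda u,v,z:px2w(f,u/1.5625,v/1.5625,z)
a,b=P(457,184,.06),P(469,287,.06); print("short",a,b,(a+b)/2,np.linalg.norm(a-b))
a,b=P(517,155,.065),P(535,297,.065); print("long",a,b,np.linalg.norm(a-b))
c=[P(*q,.012) for q in((99,250),(312,226),(318,303),(108,329))]
print(c,np.linalg.norm(c[0]-c[1]),np.linalg.norm(c[1]-c[2]),"ctr",sum(c)/4)
d=c[0]-c[1]+c[3]-c[2];print("jig yaw",np.degrees(np.arctan2(d[1],d[0])))
print("groove end",P(307,264,.052), "stop", P(128,286,.075))
from scipy.spatial.transform import Rotation as R
q=env.get_obs()["ee_rot"];print(R.from_quat(q,scalar_first=True).as_matrix().round(3))
E
```

```text
short [ 0.63504825 -0.20240202  0.06      ] [ 0.47630623 -0.21618871  0.06      ] [ 0.55567724 -0.20929536  0.06      ] 0.15933957974254276
long [ 0.67662973 -0.2950773   0.065     ] [ 0.45834713 -0.31539468  0.065     ] 0.21922611916081097
[array([0.55263038, 0.36487115, 0.012     ]), array([0.58301453, 0.02608309, 0.012     ]), array([0.45990081, 0.01896019, 0.012     ]), array([0.42681491, 0.35145668, 0.012     ])] 0.34014783677340193 0.12331960258839172 ctr [0.50559016 0.19034278 0.012     ]
jig yaw 95.40126799729435
groove end [0.51822917 0.03072581 0.052     ] stop [0.4891458 0.2968141 0.075    ]
[[ 0.936  0.353 -0.001]
 [ 0.353 -0.936  0.002]
 [-0.    -0.002 -1.   ]]
```

```bash
python3 -m handwheel '0.2 -0.115 0 0; 0.2 -0.115 0 0; 0.2 -0.115 0 0; 0.2 -0.115 0 0; 0.2 -0.115 0 0; 0.2 -0.115 0 0; 0.2 -0.115 0 0; 0.2 -0.115 0 0' 0.5 20
python3 -m handwheel '0.12 -0.11 0 0.13; 0.06 0 0 0.13; 0 0 0 0; 0 0 0 0'
cat >> h.py <<'E'
from scipy.spatial.transform import Rotation as Rot
def go(x,y,z,yaw=None):
    "remaining move to a target, in tool axes and full-scale fractions"
    o=env.get_obs(); M=Rot.from_quat(o["ee_rot"],scalar_first=True).as_matrix()
    y0=np.degrees(np.arctan2(M[1,0],M[0,0]))
    print("shift",(M.T@(np.array([x,y,z])-o["eef_pos"])/.25).round(4),"yaw",y0.round(2),"turn",None if yaw is None else (-(yaw-y0)/60).round(4),"tcp",o["eef_pos"].round(4),"F",o["wrist_force"].round(2),"z",M[:,2].round(4),"t",o["time_s"])
E
python3 - <<'E'
from h import *
import pickle
go(.556,-.209,.15,5)
f=grab_frame("wrist");pickle.dump(f,open("w.pkl","wb"))
cv2.imwrite("pics/w1.png",cv2.resize(f["frame"][:,:,::-1],(800,600),interpolation=cv2.INTER_CUBIC))
E
```

```text
time_s: 1.1
eef_pos: [0.5232, -0.2502, 0.231]
ee_rot: [0.0, 0.984, 0.179, -0.0]
wrist_force: [0.5, -0.5, -0.5]
grip_width: 0.754
gripper_force: 0.0
time_s: 1.6
eef_pos: [0.5545, -0.213, 0.2309]
ee_rot: [0.0, 0.999, 0.044, -0.001]
wrist_force: [0.1, -0.1, 0.1]
grip_width: 0.749
gripper_force: 0.0
shift [ 0.0079 -0.0156  0.3237] yaw 5.1 turn 0.0016 tcp [ 0.5545 -0.213   0.2309] F [ 0.1  -0.12  0.15] z [-1.3e-03 -4.0e-04 -1.0e+00] t 1.6
```

View pics/w1.png

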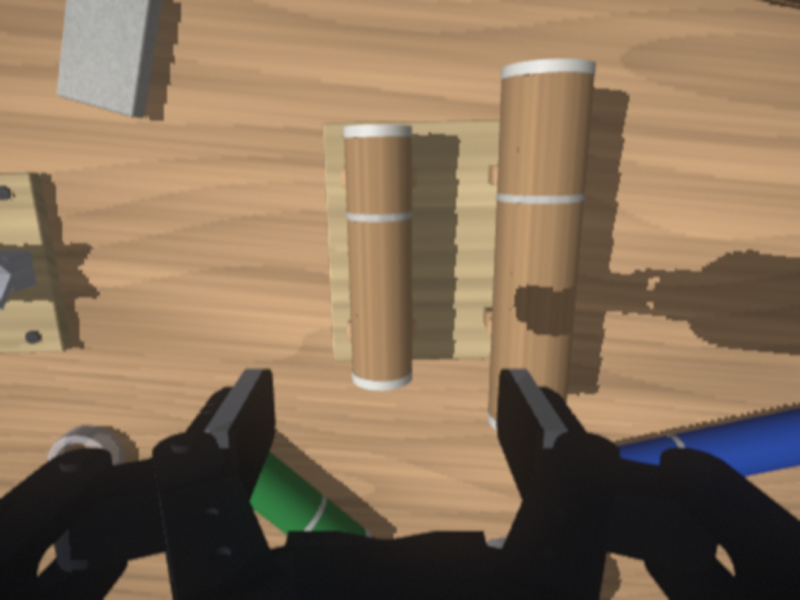

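The wrist view shows the short tube between the fingers, running from (378,128) to (382,380). The long tube is to its right, clear of it.

```bash
python3 - <<'E'
from h import *
import pickle
f=pickle.load(open("w.pkl","rb"))
P=lambda u,v,z:px2w(f,u/1.5625,v/1.5625,z)
a,b=P(378,128,.062),P(382,382,.062); m=(a+b)/2;d=a-b
print(a,b,m,np.linalg.norm(d),np.degrees(np.arctan2(d[1],d[0])))
go(m[0],m[1],.039,np.degrees(np.arctan2(d[1],d[0])))
print(env.grip_point_offset)
E
```

```text
[ 0.63423515 -0.20149352  0.062     ] [ 0.47863514 -0.21738994  0.062     ] [ 0.55643514 -0.20944173  0.062     ] 0.1564099060896864 5.8332172434255884
shift [ 0.0102 -0.0148  0.7681] yaw 5.04 turn -0.0131 tcp [ 0.5544 -0.2133  0.231 ] F [-0.69 -0.29 -0.88] z [-1.1e-03 -4.0e-04 -1.0e+00] t 1.65
0.0187
```

```bash
python3 -m handwheel '0.01 -0.015 0.1 -0.008; 0 0 0.16 0; 0 0 0.16 0; 0 0 0.16 0; 0 0 0.12 0; 0 0 0.068 0; 0 0 0 0; 0 0 0 0' && python3 -m handwheel '0 0 0 0; 0 0 0 0; 0 0 0 0; 0 0 0 0; 0 0 0 0; 0 0 0 0' -1 40; python3 -c "
from h import *
go(.5564,-.2094,.039,5.4)"
```

```text
time_s: 2.65
eef_pos: [0.5587, -0.2088, 0.0407]
ee_rot: [0.001, 0.999, 0.048, 0.001]
wrist_force: [0.0, -0.3, 0.6]
grip_width: 0.749
gripper_force: 0.0
time_s: 3.4
eef_pos: [0.5587, -0.2091, 0.0409]
ee_rot: [0.001, 0.999, 0.049, 0.001]
wrist_force: [-0.6, -0.6, 5.9]
grip_width: 0.451
gripper_force: 39.9
shift [-0.0093  0.0003  0.0076] yaw 5.56 turn 0.0027 tcp [ 0.5587 -0.2091  0.0409] F [-0.57 -0.63  5.89] z [ 0.0024 -0.0018 -1.    ] t 3.4
```

```bash
python3 -m handwheel '0 0 -0.06 0; 0 0 -0.12 0; 0 0 -0.15 -0.1; 0 0 -0.15 -0.15; 0 0 -0.1 -0.15; 0 0 0 -0.15; 0 0 0 -0.15; 0 0 0 -0.15' && python3 -m handwheel '0 0 0 -0.15; 0 0 0 -0.15; 0 0 0 -0.15; 0 0 0 -0.15; 0 0 0 -0.15; 0 0 0 0; 0 0 0 0'; python3 -c "
from h import *
go(.509,.16,.16,95.4)"
```

```text
time_s: 4.4
eef_pos: [0.5571, -0.2077, 0.1846]
ee_rot: [-0.0, 0.879, 0.476, -0.0]
wrist_force: [-0.0, -0.2, -2.0]
grip_width: 0.453
gripper_force: 40.7
time_s: 5.28
eef_pos: [0.5574, -0.2081, 0.1844]
ee_rot: [-0.0, 0.633, 0.774, -0.0]
wrist_force: [0.3, -0.4, -2.9]
grip_width: 0.447
gripper_force: 40.7
shift [1.4814 0.1019 0.0976] yaw 101.42 turn 0.1004 tcp [ 0.5574 -0.2081  0.1844] F [ 0.34 -0.41 -2.93] z [-3.e-04 -0.e+00 -1.e+00] t 5.275
```

```bash
python3 -m handwheel '0.1 0 0 0.05; 0.2 0.015 0 0.05; 0.23 0.015 0 0; 0.23 0.015 0 0; 0.23 0.015 0 0; 0.2 0.015 0 0; 0.18 0.015 0 0; 0.08 0.015 0 0' && python3 -m handwheel '0 0 0 0; 0 0 0 0'; python3 - <<'E'
from h import *
import pickle
go(.509,.16,.16,95.4)
for n in("top","wrist"):
    f=grab_frame(n);pickle.dump(f,open(n+"2.pkl","wb"))
    im=f["frame"][:,:,::-1]
    if n=="top": im=im[120:240,40:220]; im=cv2.resize(im,(800,533),interpolation=cv2.INTER_CUBIC)
    else: im=cv2.resize(im,(800,600),interpolation=cv2.INTER_CUBIC)
    cv2.imwrite(f"pics/{n}2.png",im)
E
```

```text
time_s: 6.28
eef_pos: [0.5426, 0.1587, 0.1847]
ee_rot: [-0.0, 0.671, 0.742, 0.001]
wrist_force: [0.7, -1.8, -2.4]
grip_width: 0.456
gripper_force: 40.7
time_s: 6.52
eef_pos: [0.5436, 0.1529, 0.1841]
ee_rot: [0.0, 0.673, 0.74, -0.001]
wrist_force: [0.2, 0.5, -3.0]
grip_width: 0.453
gripper_force: 40.7
shift [ 0.0414 -0.1349  0.0964] yaw 95.42 turn 0.0004 tcp [0.5436 0.1529 0.1841] F [ 0.24  0.53 -2.97] z [-3.0e-04 -1.7e-03 -1.0e+00] t 6.525
```

View pics/wrist2.png

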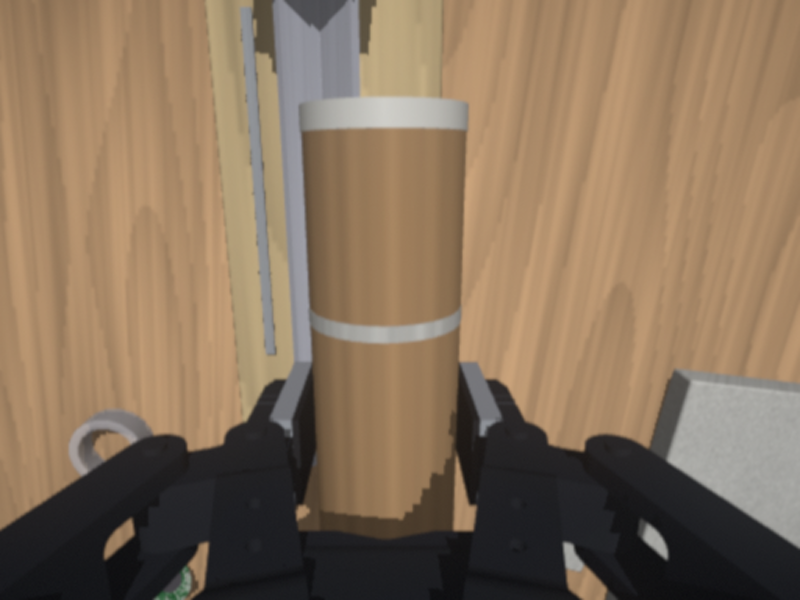

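The wrist view shows the tube held, with its end at (384,100). The groove is still to its left: the rail's left edge runs (275,10)-(297,350) and its right edge (358,10)-(360,95).

```bash
python3 - <<'E'
from h import *
import pickle
f=pickle.load(open("wrist2.pkl","rb"))
P=lambda u,v,z:px2w(f,u/1.5625,v/1.5625,z)
def L(n,p,q,z):
    a,b=P(*p,z),P(*q,z);d=a-b;print(n,a[:2].round(4),b[:2].round(4),np.degrees(np.arctan2(d[1],d[0])).round(2),"len",np.linalg.norm(d).round(4))
L("board L",(208,0),(240,400),.012)
L("rail L",(275,10),(297,350),.052)
L("rail R",(358,10),(360,95),.052)
L("rail across",(275,10),(358,10),.052)
L("scale bar",(247,10),(271,352),.012)
L("tube",(384,100),(385,325),.21)
L("tubeend",(300,110),(468,110),.195)
c=-f["R"].T@f["t"];print(c,f["R"])
E
```

```text
board L [0.4335 0.2906] [0.4553 0.0551] 95.3 len 0.2365
rail L [0.4781 0.2803] [0.4968 0.1099] 96.27 len 0.1714
rail R [0.5171 0.284 ] [0.5211 0.2466] 96.08 len 0.0376
rail across [0.4781 0.2803] [0.5171 0.284 ] -174.62 len 0.0392
scale bar [0.4545 0.2877] [0.4745 0.0909] 95.79 len 0.1978
tube [0.5348 0.2307] [0.5397 0.1816] 95.62 len 0.0493
tubeend [0.5151 0.228 ] [0.5546 0.2318] -174.62 len 0.0397
[0.53610451 0.21995026 0.32563131] [[ 9.95589245e-01  9.38192703e-02 -2.69686183e-05]
 [ 9.04161602e-02 -9.59399399e-01  2.67166074e-01]
 [ 2.50394524e-02 -2.65990108e-01 -9.63650501e-01]]
```

View pics/top2.png

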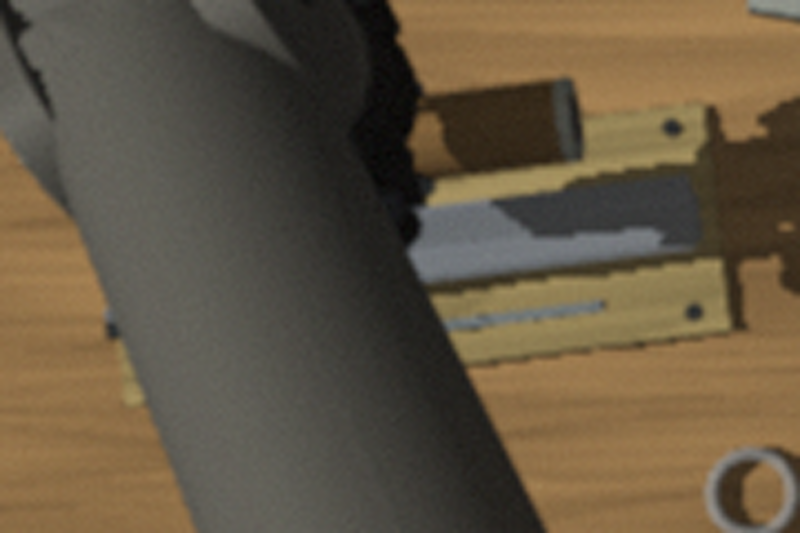

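The top view is mostly blocked by the arm. Calibrated lines from the wrist view agree with the first jig estimate: a 39 mm rail, yaw about 95.7°, centre line at x ≈ 0.5066 for y = 0.19.

```bash
python3 -m handwheel '0 -0.05 0 0; 0 -0.05 0 0; 0 -0.034 0.06 -0.005; 0 0 0.1 0; 0 0 0.1 0; 0 0 0.06 0; 0 0 0 0; 0 0 0 0'; python3 - <<'E'
from h import *
import pickle
go(.5103,.153,.0539,95.7)
f=grab_frame("wrist");pickle.dump(f,open("w3.pkl","wb"))
cv2.imwrite("pics/w3.png",cv2.resize(f["frame"][:,:,::-1],(800,600),interpolation=cv2.INTER_CUBIC))
E
```

```text
time_s: 7.62
eef_pos: [0.5107, 0.1518, 0.1049]
ee_rot: [0.0, 0.67, 0.742, 0.001]
wrist_force: [0.0, -0.3, -2.7]
grip_width: 0.454
gripper_force: 40.8
shift [ 0.0049 -0.0014  0.2041] yaw 95.86 turn 0.0027 tcp [0.5107 0.1518 0.1049] F [ 0.04 -0.3  -2.7 ] z [ 1.3e-03  5.0e-04 -1.0e+00] t 7.625
```

View pics/w3.png

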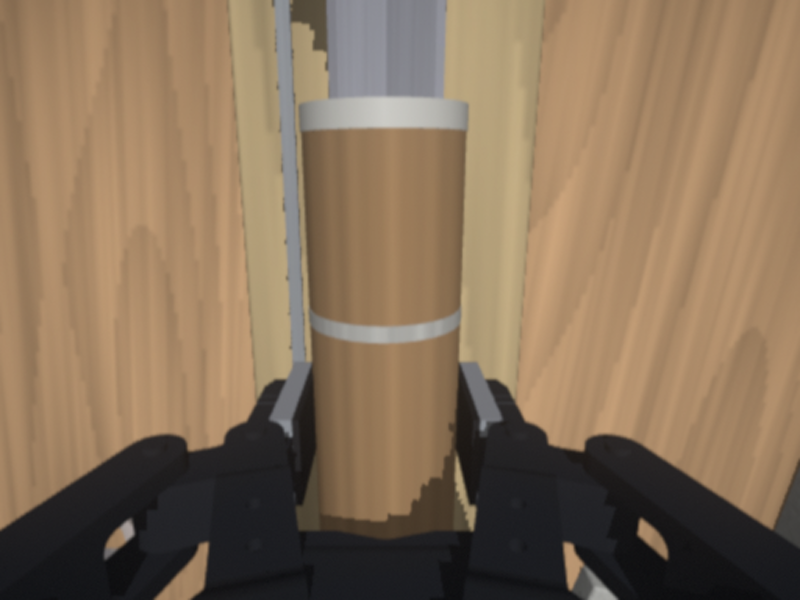

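The tube is over the groove and parallel to it: rail edges at 328 and 445, so the centre is at 386.5, against 384.5 for the tube centre. The board edges are symmetric, so the yaw is right. I'll descend.

```bash
python3 -m handwheel '0 0.003 0.05 0; 0 0 0.06 0; 0 0 0.05 0; 0 0 0.02 0; 0 0 0.008 0; 0 0 0 0; 0 0 0 0'; python3 -m handwheel '0 0 0.006 0; 0 0 0 0; 0 0 0 0';python3 -c "
from h import *
go(.5103,.153,.0539,95.7)"
```

```text
time_s: 8.55
eef_pos: [0.5113, 0.1517, 0.0577]
ee_rot: [0.0, 0.67, 0.742, 0.0]
wrist_force: [0.4, 0.3, -2.0]
grip_width: 0.452
gripper_force: 40.8
time_s: 8.93
eef_pos: [0.5109, 0.1515, 0.0558]
ee_rot: [0.0, 0.67, 0.742, -0.0]
wrist_force: [0.3, -0.2, -1.5]
grip_width: 0.45
gripper_force: 40.8
shift [ 0.0063 -0.0018  0.0077] yaw 95.86 turn 0.0026 tcp [0.5109 0.1515 0.0558] F [ 0.25 -0.22 -1.45] z [ 1.e-04 -1.e-04 -1.e+00] t 8.925
```

```bash
python3 -m handwheel '0 0 0.004 0; 0 0 0 0; 0 0 0 0'|egrep 'pos|wrist'; python3 -m handwheel '0 0 0.004 0; 0 0 0 0; 0 0 0 0'|egrep 'pos|wrist'; python3 -m handwheel '0 0 0.004 0; 0 0 0 0; 0 0 0 0'|egrep 'pos|wrist'
```

```text
eef_pos: [0.5109, 0.1515, 0.0548]
wrist_force: [0.0, -0.1, -2.0]
eef_pos: [0.5112, 0.1517, 0.0542]
wrist_force: [-0.5, -0.1, 3.4]
eef_pos: [0.5112, 0.1516, 0.0541]
wrist_force: [-4.7, -1.3, 11.5]
```

In contact and seated in the V. I'll ease the preload, regrip lightly and slide 45 mm, which is less than the smallest possible gap, then look.

```bash
python3 -m handwheel '0 0 -0.004 0; 0 0 0 0; 0 0 0 0; 0 0 0 0' 0 20; python3 -m handwheel '0 0 0 0; 0 0 0 0; 0 0 0 0; 0 0 0 0' -1 20; python3 -m handwheel '0.02 0 0 0; 0.03 0 0 0; 0.03 0 0 0; 0.03 0 0 0; 0.03 0 0 0; 0.02 0 0 0; 0 0 0 0; 0 0 0 0'; python3 - <<'E'
from h import *
import pickle
go(.5065,.19,.0541,95.7)
f=grab_frame("wrist");pickle.dump(f,open("w4.pkl","wb"))
cv2.imwrite("pics/w4.png",cv2.resize(f["frame"][:,:,::-1],(800,600),interpolation=cv2.INTER_CUBIC))
E
```

```text
time_s: 10.55
eef_pos: [0.5108, 0.1515, 0.0536]
ee_rot: [-0.0, 0.67, 0.742, -0.0]
wrist_force: [-0.7, 1.0, -0.4]
grip_width: 0.5
gripper_force: 0.0
time_s: 11.05
eef_pos: [0.511, 0.1515, 0.0537]
ee_rot: [0.0, 0.67, 0.742, 0.0]
wrist_force: [0.6, -0.4, -0.7]
grip_width: 0.458
gripper_force: 20.5
time_s: 12.05
eef_pos: [0.5068, 0.1921, 0.0538]
ee_rot: [-0.0, 0.67, 0.742, 0.001]
wrist_force: [1.0, 1.1, -0.6]
grip_width: 0.457
gripper_force: 20.5
shift [-0.0084 -0.002  -0.001 ] yaw 95.88 turn 0.0031 tcp [0.5068 0.1921 0.0538] F [ 0.97  1.15 -0.63] z [ 3.0e-04  1.1e-03 -1.0e+00] t 12.05
```

View pics/w4.png

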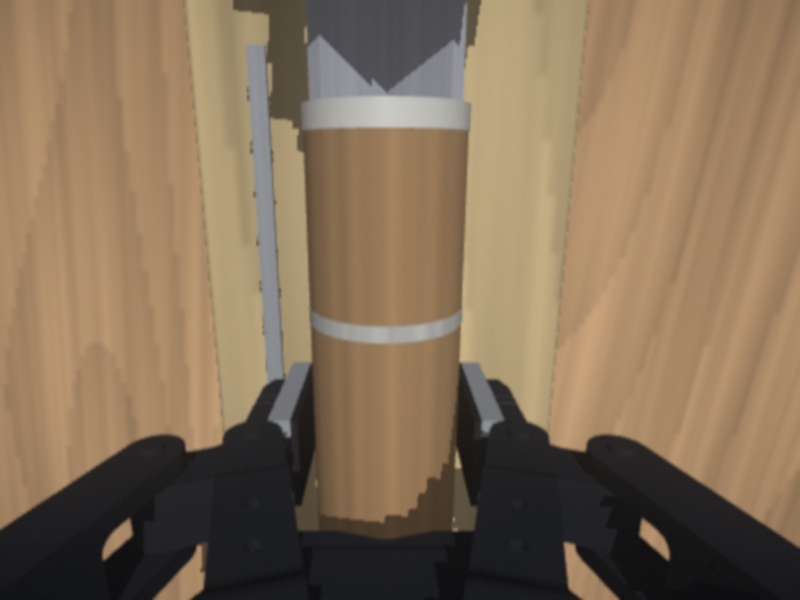

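The tube lies in the groove, and no stop plate shows in the 97 px above its end at (386,97), so at least 20 mm is still clear. I'll advance 15 mm and look again.

```bash
python3 -m handwheel '0.015 0 0 0; 0.015 0 0 0; 0.015 0 0 0; 0.01 0 0 0; 0.005 0 0 0; 0 0 0 0' | egrep 'pos|wrist'; python3 - <<'E'
from h import *
import pickle
f=grab_frame("wrist");pickle.dump(f,open("w5.pkl","wb"))
cv2.imwrite("pics/w5.png",cv2.resize(f["frame"][:130,130:370,::-1],(800,433),interpolation=cv2.INTER_CUBIC))
E
```

```text
eef_pos: [0.5053, 0.2067, 0.0538]
wrist_force: [1.8, -0.3, -0.8]
```

View pics/w5.png

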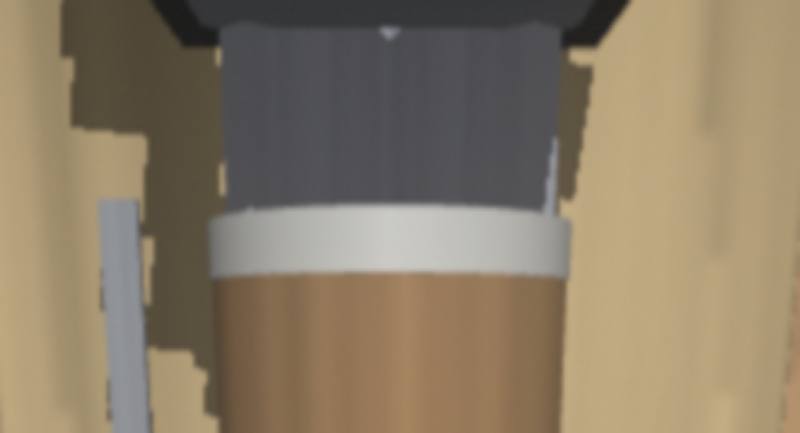

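The stop plate now shows at the top of the crop: its lower front edge is at (390,27), the rail edges meet it at v≈27, and the tube end is at v≈205.

```bash
python3 - <<'E'
from h import *
import pickle
f=pickle.load(open("w5.pkl","rb"))
P=lambda u,v,z:px2w(f,130+u/3.333,v/3.333,z)
e=P(390,205,.083);print(e)
for z in(.047,.052):
  s=P(390,27,z);print(z,s,np.linalg.norm((s-e)[:2]))
E
```

```text
[0.49617047 0.28520424 0.083     ]
0.047 [0.49380766 0.30885376 0.047     ] 0.023767258351746427
0.052 [0.49391892 0.307671   0.052     ] 0.022579307316405228
```

```bash
python3 -m handwheel '0.015 0 0 0; 0.015 0 0 0; 0.015 0 0 0; 0.012 0 0 0; 0.007 0 0 0; 0.004 0 0 0; 0 0 0 0' | egrep 'pos|wrist'; for i in 1; do python3 -m handwheel '0.002 0 0 0; 0.002 0 0 0; 0 0 0 0'|egrep 'pos|wrist'; done; python3 -m handwheel '0.002 0 0 0; 0.002 0 0 0; 0 0 0 0'|egrep 'pos|wrist'
```

```text
eef_pos: [0.5036, 0.2233, 0.0538]
wrist_force: [2.8, -1.5, -0.6]
eef_pos: [0.5035, 0.2241, 0.0538]
wrist_force: [2.8, -1.5, -0.1]
eef_pos: [0.5034, 0.2252, 0.0538]
wrist_force: [2.5, -2.0, 0.9]
```

```bash
python3 -m handwheel '0.002 0 0 0; 0.002 0 0 0; 0 0 0 0'|egrep 'pos|wrist'; python3 -m handwheel '0.002 0 0 0; 0.002 0 0 0; 0 0 0 0'|egrep 'pos|wrist'
```

```text
eef_pos: [0.5033, 0.2262, 0.0538]
wrist_force: [3.4, -2.9, 0.1]
eef_pos: [0.5032, 0.2272, 0.0538]
wrist_force: [2.7, -2.9, 0.8]
```

```bash
python3 -m handwheel '0.002 0 0 0; 0.002 0 0 0; 0 0 0 0'|egrep 'pos|wrist'
```

```text
eef_pos: [0.5031, 0.2282, 0.0538]
wrist_force: [3.0, -1.5, -0.0]
```

```bash
python3 -m handwheel '0.002 0 0 0; 0.002 0 0 0; 0 0 0 0'|egrep 'pos|wrist'
```

```text
eef_pos: [0.503, 0.2292, 0.0538]
wrist_force: [2.7, -1.9, 0.1]
```

```bash
python3 -m handwheel '0.002 0 0 0; 0.002 0 0 0; 0 0 0 0'|egrep 'pos|wrist'
```

```text
eef_pos: [0.5029, 0.23, 0.0538]
wrist_force: [4.1, -2.4, 1.5]
```

```bash
python3 -m handwheel '0.002 0 0 0; 0 0 0 0'|egrep 'pos|wrist'
```

```text
eef_pos: [0.5029, 0.23, 0.0538]
wrist_force: [2.8, -3.7, 2.3]
```

It has stalled at y = 0.230, so it is touching the stop. I'll press slightly more in small steps.

```bash
python3 -m handwheel '0.001 0 0 0; 0 0 0 0; 0 0 0 0'|egrep 'pos|wrist'
```

```text
eef_pos: [0.5029, 0.23, 0.0538]
wrist_force: [3.2, -3.3, 2.3]
```

```bash
python3 -m handwheel '0.001 0 0 0; 0 0 0 0; 0 0 0 0'|egrep 'pos|wrist'
```

```text
eef_pos: [0.5029, 0.23, 0.0538]
wrist_force: [2.6, -4.7, 2.2]
```

```bash
python3 -m handwheel '0.001 0 0 0; 0 0 0 0; 0 0 0 0'|egrep 'pos|wrist'
```

```text
eef_pos: [0.5029, 0.23, 0.0537]
wrist_force: [3.4, -4.9, 2.0]
```

```bash
python3 -m handwheel '0.001 0 0 0; 0 0 0 0; 0 0 0 0; 0 0 0 0; 0 0 0 0; 0 0 0 0'|egrep 'pos|wrist'
```

```text
eef_pos: [0.5029, 0.23, 0.0538]
wrist_force: [3.0, -5.3, 3.2]
```

```bash
python3 -m handwheel '0.002 0 0 0; 0 0 0 0; 0 0 0 0; 0 0 0 0; 0 0 0 0; 0 0 0 0'|egrep 'pos|wrist'; python3 -m handwheel '0 0 0 0; 0 0 0 0; 0 0 0 0; 0 0 0 0' 0.2 20; python3 -m handwheel '0 0 0 0; 0 0 -0.04 0; 0 0 -0.12 0; 0 0 -0.2 0; 0 0 -0.2 0; 0 0 0 0; 0 0 0 0' 0.5
python3 - <<'E'
from h import *
f=grab_frame("wrist");cv2.imwrite("pics/w6.png",cv2.resize(f["frame"][:,:,::-1],(800,600)))
E
```

```text
eef_pos: [0.5029, 0.23, 0.0538]
wrist_force: [3.2, -6.1, 3.5]
time_s: 19.77
eef_pos: [0.5022, 0.2326, 0.0537]
ee_rot: [-0.0, 0.67, 0.742, -0.0]
wrist_force: [0.9, -0.2, -0.1]
grip_width: 0.599
gripper_force: 0.0
time_s: 20.65
eef_pos: [0.5024, 0.2319, 0.1939]
ee_rot: [0.0, 0.67, 0.742, -0.0]
wrist_force: [-0.7, 0.3, -0.1]
grip_width: 0.75
gripper_force: 0.0
```

View pics/w6.png

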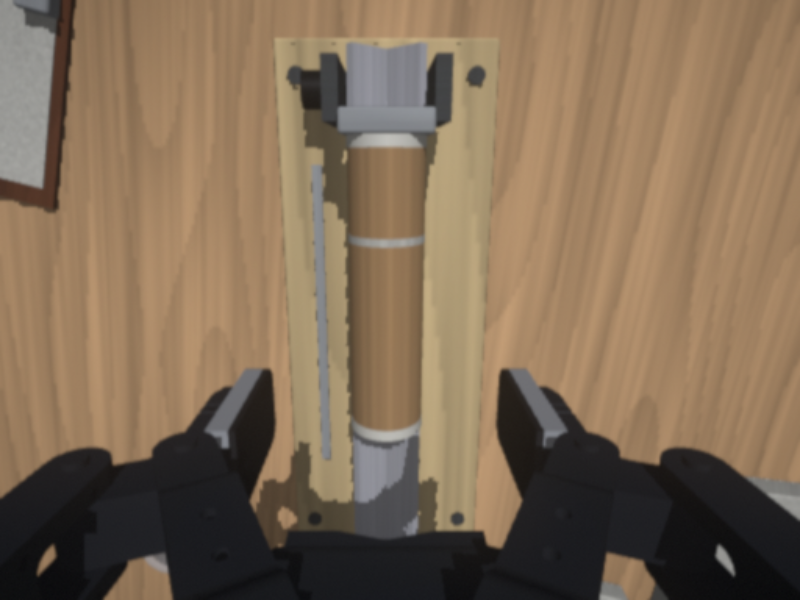

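The tube lies in the groove with its white end at the stop plate (386,135) and no gap visible. The gripper is clear. I'm handing in.

```bash
python3 -c "
from station import close_job
print(close_job())"
```

```text
the job is handed in; nothing more can be done
None
```

The short tube lies in the V-groove with its end against the stop, after about 0.75 s of pressing at an estimated 3–4 N (6 N wrist force less sliding friction). The gripper is clear and the long tube was never touched. The job is handed in, but no verdict came back.

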